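Start a hub bolt in its threaded boss by feel

TASK

One of the two blue nut plates has a hub bolt standing high in its boss, its thread end resting on top of the boss's thread. Turn that bolt backward (counter-clockwise seen from above) until it drops into the thread and let it settle there, then turn it forward (clockwise) about one full turn so that it is started. Finish with the fingers still gripping the bolt's head and holding it still, and leave the nut, block, caliper case, spare bolt and wrench lying where they are.

Things in the scene. Friction and masses are not known exactly. Their poses are not given: they have to be found in the camera images.
- bolt: stainless hub bolt to start, upright in the boss of a blue nut plate (120 x 120 x 30 mm), captive: it only turns about and slides along its axis. Origin: centre of the hex head, z up. Head 36 mm across flats, 24 mm high (12 above, 12 below the origin); below it a flange of radius 21 mm, 3 mm thick, and a 24 mm shank. Flats face +x and every 60 degrees from it; a red line on top points along +x.
- bolt_sink (a joint): how far the bolt has sunk, m: 0 at the start, about 0.0075 after the drop, then 0.008 more per turn forward (clockwise). It turns lightly (0.03 N m) and stays where left. The drop comes after 0.5 to 1.7 rad backward: it falls by its own weight (5 N) if the fingers do not carry it; 0.5 rad further back is a stop. Forward before the drop it only meets a stop.
- boss_mouth (a point): centre of the top of the dark round boss (radius 30 mm, 40 mm high over its plate) in which this bolt stands, 70 mm above the table, on the bolt's axis; at the start 57 mm below the centre of the bolt's head
- done_plate: the other blue nut plate, 120 x 120 x 30 mm with the same boss; a bolt is already screwed home in it, its head top 97 mm above the table; fixed. Origin at the centre of its underside
- nut: blackened steel hex nut, 46 mm across flats, 22 mm high, lying on the table; origin at the centre of its underside; a bystander
- marking_block: white ceramic marking block 70 x 45 x 30 mm; origin at the centre of its underside; a bystander
- caliper_case: aluminium dial caliper case 90 x 240 x 28 mm, long side along its y; origin at the centre of its underside; a bystander
- spare_bolt: spare hub bolt lying on its side along its own x, 94 mm long, 36 mm hex head; origin on its axis at the shank end; a bystander
- wrench: steel wrench lying on the table along its own x; a bystander
Not all that is in view belongs to the job. What is shaped like the part that bears bolt but pink is not meant.

How it is judged:
By the outcome, as a careful person would: the job done as asked, in the order asked, and still so for the second after the job is handed in, while the arm keeps its last pose, push and grip.
It also fails if it takes over 72 s, if anything falls off the work surface, if the arm or the gripper's body presses on something with over 40 N, if the wrist force passes 120 N, or if a joint passes its speed limit or range.

ROBOT

A 7-joint arm with a two-finger parallel gripper is mounted at the origin on the work surface. World frame = base frame: x ahead of the robot, y to its left, z up, the work surface at z = 0. Lengths are in m, angles in degrees, forces in N, time in s.
With the tool pointing down it reaches from about 0.425 to 0.875 m from the base axis. Payload 4.7 kg.
Tool frame: the origin (TCP) lies between the finger pads; the fingertips stand 22 mm ahead of it and the grasp point (between the pads) lies 3 mm ahead of it; z points along the fingers, y is the line along which they close (so a half turn about z gives the same grasp; the last joint's range is limited). The gripper opens to 87 mm and grips with 3 to 60 N. Pads are 19 mm wide; open, the fingers measure 117 mm over their backs; the gripper's body (75 mm by 190 mm) begins 51 mm behind the grasp point.
Start: joints at [74.891, 18.392, -4.016, 83.108, 1.295, 78.541, -3.26], TCP at [0.178, -0.625, 0.245] pointing down, gripper open.
Joint ranges: [-163.93, 163.93], [-17.29, 119.83], [-79.2, 71.16], [3.27, 140.29], [-89.18, 269.18], [5.43, 117.66], [-154.24, 154.24]. Speed limits (degrees/s): [147.25, 147.25, 180, 180, 180, 180, 180].

INTERFACE

Orientations are given as [roll, pitch, yaw] about the fixed x, y, z axes, in that order (R = Rz(yaw) Ry(pitch) Rx(roll)).
In Python, from cell import env gives the robot as it stands.
- The arm moves only by the tool drive_tool, never from a script. Its argument "moves" is a list of rows, each a list of 3 entries, a list of its own where there are three numbers: the shift along the tool's x, y, z in mm, then the turn, a rotation vector about the tool's x, y, z in rad, then the closure, from 0 (fully open) to 1 (shut). In form: [[[x, y, z], [wx, wy, wz], jaw], ...]. A call has 1 to 12 rows; each row shifts and turns the commanded pose from where the row before left it, along the tool's axes as they then stand; what a row does not reach is not made up. A row lasts 1/12 s, in which the tool goes at most 41.7 mm and 7.16 degrees, less where a joint would pass 70% of its speed; a pose out of reach is approached as far as the arm can. A call with a gripper value outside its range is refused whole. The fingers move at their own pace and stop on an object; "newtons" is the grip in N (left out, the last holds). Time passes only in rows, so rows that do not move let the fingers close. It gives the time, the measured TCP pose, the force, the opening and the grip force at its end, in the units of the state.
- env.get_obs(): the state, without advancing time (a new reading comes with each control period).
- env.read_camera(name): name is "scene" or "top" or "wrist"; returns (picture, depth): 480x640x3 uint8, blue, green, red; 480x640 float32, m along the optical axis (not along the pixel's ray), 0 where there is no reading.
- env.get_calibration(name): a dict with "fx", "fy", "cx", "cy" (pixels), "T" (4x4, takes a point from camera to world coordinates). Camera axes: x right, y down, z forward; pixel columns grow to the right and rows downward; lengths in m; the calibration is good to about 2 mm. A picture is of the moment at which its call begins: read the wrist's pose just before it. get_calibration takes no time and is no camera call; for the wrist camera it gives the pose at the moment of the call.
- env.sign_off(): hands the job in; it is judged then, once.
The state is a dict: "time_s": time; "qpos": joint angles; "joint_velocities": joint speeds; "effort": joint torques, N m; "tool_pos": TCP position; "tool_rot": TCP orientation; "force": force on the tool from outside, world axes, zero at the start; "wrist_torque": the same for the moment, N m; "grip_width": finger opening in m; "grasp_force": force on a finger pad.
Only numpy, scipy, OpenCV 4.12 (cv2) and the standard library are available. Lean on these libraries where they do the work, as an engineer would, in place of code of your own. Each camera call takes 0.05 s, during which the arm holds its last target. There are 200 camera calls.

## Working session

There is one attempt and no reset: what is moved stays moved. The work goes in short steps, Python scripts to look and compute and a tool call to move; the robot and the scene stay as the last step left them, time stands still between calls to the robot, and variables do not carry over. Pictures are saved under pics/ and viewed, at most 10 in all, crops included, and the job is handed in when it is done.

Besides the shell and the picture viewer there is one more tool, called after ">>>" as a command line: name --argument value ..., lists and objects as JSON in quotes. drive_tool: Moves the arm, as the interface text tells. Its arguments: {"type":"object","properties":{"moves":{"type":"array"},"newtons":{"type":"number"}},"required":["moves"]}

```bash
mkdir -p pics; ls; cat > h.py <<'E'
import numpy as np, cv2
from cell import env
def cam(n):
    c=env.get_calibration(n); p,d=env.read_camera(n); return p,d,c
def plane(c,u,v,z):
    r=c["T"][:3,:3]@np.array([(u-c["cx"])/c["fx"],(v-c["cy"])/c["fy"],1]); o=c["T"][:3,3]
    return o+r*(z-o[2])/r[2]
E
python3 - <<'E'
from h import *
np.set_printoptions(precision=4,suppress=True)
print(env.get_obs())
for n in("scene","top"):
    p,d,c=cam(n); cv2.imwrite(f"pics/{n}0.png",p); np.save(n+"d.npy",d); print(n,c)
E
```

```text
pics
{'time_s': 0.0, 'qpos': array([74.8925, 18.4415, -4.0158, 83.1742,  1.2952, 78.541 , -3.2606]), 'joint_velocities': array([ 0.021 ,  0.0149,  0.0562,  0.0173, -0.006 , -0.0317,  0.0386]), 'effort': array([ -0.    , -49.1291,  -0.404 , -31.2524,  -0.0639,   0.0436,
         0.0002]), 'tool_pos': array([ 0.1781, -0.6246,  0.2434]), 'tool_rot': array([-179.8885,    0.0058,   15.917 ]), 'force': array([ 0.7157, -0.7026, -0.209 ]), 'wrist_torque': array([ 0.041 ,  0.001 , -0.0146]), 'grasp_force': 0.0, 'grip_width': 0.08725748720084262}
scene {'fx': 511.4198512578543, 'fy': 511.4198512578543, 'cx': 312.09738113916535, 'cy': 242.61142260163965, 'T': array([[ 0.521 ,  0.6036, -0.6035,  1.2784],
       [ 0.8535, -0.3748,  0.362 , -0.4972],
       [-0.0077, -0.7037, -0.7105,  0.9755],
       [ 0.    ,  0.    ,  0.    ,  1.    ]])}
top {'fx': 488.10983665461225, 'fy': 488.10983665461225, 'cx': 311.58027632625937, 'cy': 230.96221077379775, 'T': array([[-0.004 , -0.9886,  0.1505,  0.3338],
       [-0.9999,  0.0059,  0.012 , -0.0566],
       [-0.0127, -0.1504, -0.9885,  1.3737],
       [ 0.    ,  0.    ,  0.    ,  1.    ]])}
```

View pics/scene0.png

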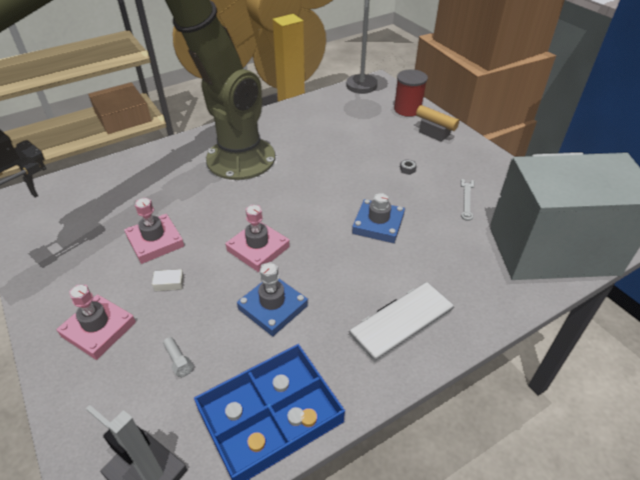

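View pics/top0.png

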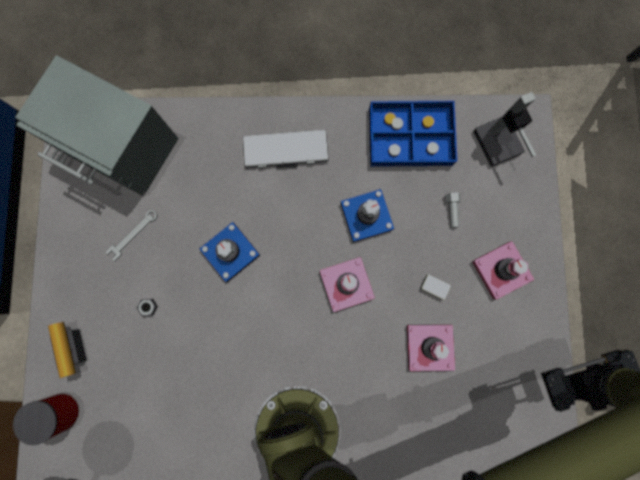

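The scene view shows two blue plates. One has a tall bolt, at scene (270,285) and top (367,213). The other has a low bolt, at scene (379,210) and top (229,251). Three pink lookalikes stand at scene (147,225), (255,232) and (88,310), and the blue tray at (270,410) is not a plate. I choose the tall bolt in the blue plate at top (367,213).

```bash
python3 - <<'E'
from h import *
np.set_printoptions(precision=4,suppress=True)
t=cv2.imread("pics/top0.png");s=cv2.imread("pics/scene0.png")
a=cv2.resize(t[185:245,335:400],(390,360),interpolation=cv2.INTER_CUBIC)
b=cv2.resize(s[255:335,230:315],(382,360),interpolation=cv2.INTER_CUBIC)
cv2.imwrite("pics/crop0.png",np.hstack([a,b]))
for n in("top","scene"):
    c=env.get_calibration(n);d=np.load(n+"d.npy");v,u=np.mgrid[:480,:640]
    P=np.stack([(u-c["cx"])/c["fx"]*d,(v-c["cy"])/c["fy"]*d,d],-1)@c["T"][:3,:3].T+c["T"][:3,3]
    R={"top":[(340,190,395,240),(200,220,260,280)],"scene":[(240,255,305,330),(355,185,405,240)]}[n]
    for x0,y0,x1,y1 in R:
        Q=P[y0:y1,x0:x1]; z=Q[...,2]; zm=np.percentile(z,99.7); m=z>zm-.008
        print(n,zm,m.sum(),np.median(Q[m],0),Q[m].min(0),Q[m].max(0))
E
```

```text
top 1.3736878753542296 13 [ 0.3338 -0.0566  1.3737] [ 0.3338 -0.0566  1.3737] [ 0.3338 -0.0566  1.3737]
top 1.3736878753542296 15 [ 0.3338 -0.0566  1.3737] [ 0.3338 -0.0566  1.3737] [ 0.3338 -0.0566  1.3737]
scene 0.14383425323133273 207 [ 0.5893 -0.1956  0.1404] [ 0.5657 -0.4972  0.136 ] [ 1.2784 -0.1743  0.9755]
scene 0.9755451055927249 14 [ 1.2784 -0.4972  0.9755] [ 1.2784 -0.4972  0.9755] [ 1.2784 -0.4972  0.9755]
```

View pics/crop0.png

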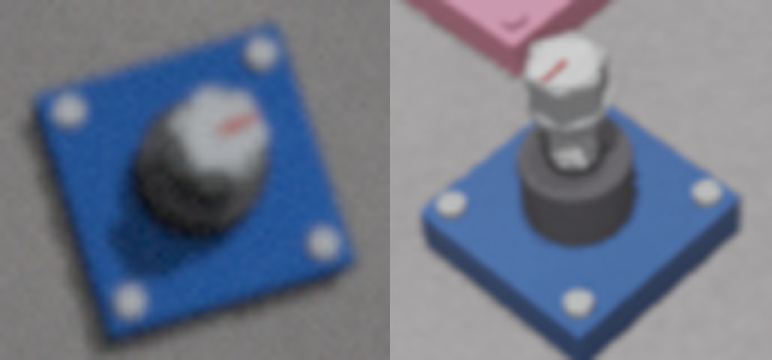

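The crop confirms it: a blue plate, with the bolt head standing high over its shank and flange. The head top is at about (0.589, -0.196, 0.14), and the red line points roughly along yaw -71°, so a tool yaw near 19° fits. I'll move above it.

>>> drive_tool --moves '[[[26,-15,0],[0,0,0],0],[[26,-15,0],[0,0,0],0],[[26,-15,0],[0,0,0],0],[[26,-15,0],[0,0,0],0],[[26,-15,0],[0,0,0],0],[[26,-15,0],[0,0,0],0],[[26,-15,0],[0,0,0],0],[[26,-15,0],[0,0,0],0],[[26,-15,0],[0,0,0],0],[[26,-15,0],[0,0,0],0],[[26,-15,0],[0,0,0],0],[[26,-15,0],[0,0,0],0]]' --newtons 10

```text
time_s: 1.1
tool_pos: [0.4295, -0.3651, 0.2442]
tool_rot: [-180.0, 0.0, 15.9]
force: [0.0, 0.6, 0.2]
grip_width: 0.0873
grasp_force: 0.0
```

>>> drive_tool --moves '[[[26,-15,0],[0,0,0],0],[[26,-15,0],[0,0,0],0],[[26,-15,0],[0,0,0],0],[[26,-15,0],[0,0,0],0],[[26,-15,0],[0,0,0],0],[[26,-15,0],[0,0,0],0],[[26,-15,0],[0,0,0],0],[[20,-12,0],[0,0,0],0],[[0,0,0],[0,0,0],0],[[0,0,0],[0,0,0],0]]'

```text
time_s: 1.93
tool_pos: [0.5916, -0.1966, 0.2438]
tool_rot: [-179.9, 0.0, 16.1]
force: [-0.9, -1.0, 0.5]
grip_width: 0.0873
grasp_force: 0.0
```

```bash
cat > look.py <<'E'
from h import *
import sys
np.set_printoptions(precision=4,suppress=True)
o=env.get_obs(); print({k:o[k] for k in("time_s","qpos","tool_pos","tool_rot","force")})
p,d,c=cam("wrist"); cv2.imwrite(f"pics/{sys.argv[1]}.png",p); np.savez("w.npz",d=d,T=c["T"],k=[c["fx"],c["fy"],c["cx"],c["cy"]]); print(c["T"])
E
python3 look.py w1
```

```text
{'time_s': 1.9333, 'qpos': array([ 36.5616,  16.9971, -25.4329,  86.4771,   7.3254,  78.2554,
       -63.2748]), 'tool_pos': array([ 0.5916, -0.1966,  0.2438]), 'tool_rot': array([-179.9309,    0.0427,   16.1259]), 'force': array([-0.8889, -1.0107,  0.4527])}
[[ 0.2774 -0.915  -0.2931  0.6727]
 [-0.9607 -0.2648 -0.0829 -0.1728]
 [-0.0018  0.3046 -0.9525  0.384 ]
 [ 0.      0.      0.      1.    ]]
```

View pics/w1.png

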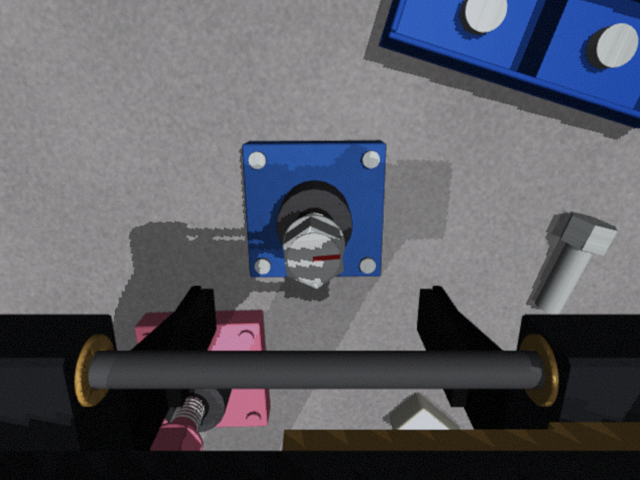

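The wrist view shows the bolt head at about (314,258), with the red line from (315,260) to (340,257). I'll measure the head-top centre and line direction.

```bash
cat > meas.py <<'E'
from h import *
import sys
np.set_printoptions(precision=4,suppress=True)
f=np.load("w.npz");k=f["k"];T=f["T"];d=f["d"];c=dict(fx=k[0],fy=k[1],cx=k[2],cy=k[3],T=T)
p=cv2.imread(f"pics/{sys.argv[1]}.png").astype(int); ztop=float(sys.argv[2])
v,u=np.mgrid[:480,:640]
P=np.stack([(u-k[2])/k[0]*d,(v-k[3])/k[1]*d,d],-1)@T[:3,:3].T+T[:3,3]
m=(abs(P[...,2]-ztop)<.004)&(np.hypot(P[...,0]-.59,P[...,1]+.196)<.04)&(d>0)
m=m.astype(np.uint8); n,l,st,ce=cv2.connectedComponentsWithStats(m); i=1+st[1:,4].argmax(); m=l==i
(cx,cy),_=cv2.minEnclosingCircle(np.argwhere(m)[:,::-1].astype(np.float32))
Q=P[m]; (X,Y),r=cv2.minEnclosingCircle(Q[:,:2].astype(np.float32))
print("n",m.sum(),"z",np.median(Q[:,2]),"mean",Q[:,:2].mean(0),"circ",X,Y,r)
h=cv2.convexHull((Q[:,:2]*1e4).astype(np.int32)); a=cv2.approxPolyDP(h,50,True)[:,0]/1e4; print("hull",a-[X,Y], np.degrees(np.arctan2(*(a-[X,Y]).T[::-1])))
rm=m&(p[...,2]>p[...,1]*1.8)&(p[...,2]>60); y,x=np.nonzero(rm)
W=np.array([plane(c,a,b,ztop) for a,b in zip(x,y)])[:,:2]
vx=np.linalg.svd(W-W.mean(0))[2][0]; vx*=np.sign(vx@(W.mean(0)-[X,Y])); print("red",len(W),W.mean(0),"yaw",np.degrees(np.arctan2(vx[1],vx[0])))
E
python3 meas.py w1 0.139
```

```text
n 2808 z 0.13968784881525909 mean [ 0.5852 -0.1959] circ 0.5842127799987793 -0.19618187844753265 0.020788827911019325
hull [[ 0.0191  0.0078]
 [ 0.0024  0.0203]
 [-0.0159  0.0129]
 [-0.0195 -0.0065]
 [ 0.0013 -0.0187]
 [ 0.0164 -0.0121]] [  22.1808   83.2871  141.0088 -161.5284  -86.066   -36.4824]
red 109 [ 0.5863 -0.2037] yaw -68.85771907438344
```

>>> drive_tool --moves '[[[-6,-2.5,0],[0,0,-0.085],0],[[0,0,15],[0,0,0],0],[[0,0,20],[0,0,0],0],[[0,0,20],[0,0,0],0],[[0,0,20],[0,0,0],0],[[0,0,18],[0,0,0],0],[[0,0,10],[0,0,0],0],[[0,0,0],[0,0,0],0],[[0,0,0],[0,0,0],0]]'

```text
time_s: 2.73
tool_pos: [0.584, -0.1989, 0.1415]
tool_rot: [180.0, 0.0, 20.7]
force: [0.4, -0.2, 0.6]
grip_width: 0.0871
grasp_force: 0.0
```

>>> drive_tool --moves '[[[0,0,0],[0,0,0],0.4],[[0,0,0],[0,0,0],0.5],[[0,0,0],[0,0,0],0.6],[[0,0,0],[0,0,0],0.7],[[0,0,0],[0,0,0],0.7],[[0,0,0],[0,0,0],0.7],[[0,0,0],[0,0,0],0.7],[[0,0,0],[0,0,0],0.7]]' --newtons 5

```text
time_s: 3.4
tool_pos: [0.5846, -0.1977, 0.1415]
tool_rot: [180.0, 0.0, 20.8]
force: [-0.4, 0.2, -0.3]
grip_width: 0.0417
grasp_force: 0.0
```

>>> drive_tool --moves '[[[0,0,0],[0,0,0],0.75],[[0,0,0],[0,0,0],0.8],[[0,0,0],[0,0,0],0.8],[[0,0,0],[0,0,0],0.8],[[0,0,0],[0,0,0],0.8],[[0,0,0],[0,0,0],0.8]]' --newtons 5

```text
time_s: 3.9
tool_pos: [0.5844, -0.1967, 0.1414]
tool_rot: [-179.9, 0.0, 20.8]
force: [-2.3, 5.2, 1.7]
grip_width: 0.0359
grasp_force: 5.0
```

>>> drive_tool --moves '[[[0,-1,0],[0,0,0],0.8],[[0,0,0],[0,0,0],0.8],[[0,0,0],[0,0,0],0.8]]'

```text
time_s: 4.15
tool_pos: [0.5843, -0.1966, 0.1414]
tool_rot: [-180.0, -0.0, 20.8]
force: [-1.3, 2.5, -0.3]
grip_width: 0.036
grasp_force: 5.0
```

>>> drive_tool --moves '[[[0,0,0],[0,0,-0.1],0.8],[[0,0,0],[0,0,-0.1],0.8],[[0,0,0],[0,0,-0.1],0.8],[[0,0,0],[0,0,-0.1],0.8],[[0,0,0],[0,0,-0.05],0.8],[[0,0,0],[0,0,0],0.8],[[0,0,0],[0,0,0],0.8]]'

```text
time_s: 4.73
tool_pos: [0.5842, -0.1964, 0.1414]
tool_rot: [-180.0, -0.0, 46.5]
force: [-0.4, 4.6, 0.2]
grip_width: 0.0357
grasp_force: 5.0
```

```bash
python3 -c "
from cell import env
o=env.get_obs();print(o['force'],o['wrist_torque'],o['qpos'])"; python3 look.py w2
```

```text
[-0.41568292  4.64442487  0.20791764] [1.04501335 0.2969122  0.03181691] [ 40.15407463  20.87731906 -29.46782074  94.53880238  10.90042248
  67.48931555 -35.40092919]
{'time_s': 4.7333, 'qpos': array([ 40.1541,  20.8773, -29.4678,  94.5388,  10.9004,  67.4893,
       -35.4009]), 'tool_pos': array([ 0.5842, -0.1964,  0.1414]), 'tool_rot': array([-179.9592,   -0.0172,   46.4975]), 'force': array([-0.4157,  4.6444,  0.2079])}
[[ 0.7251 -0.656  -0.2094  0.6423]
 [-0.6886 -0.6911 -0.2196 -0.1348]
 [-0.0007  0.3034 -0.9529  0.2817]
 [ 0.      0.      0.      1.    ]]
```

View pics/w2.png

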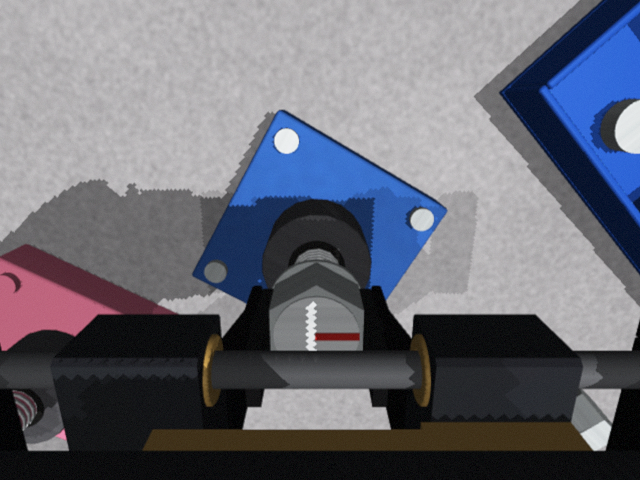

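The bolt turned with the tool: the red line now runs from (315,337) to (358,337), along the tool's +y. The head top shows at about (330,320), so depth can reveal the drop. I'll open to test, then continue in 0.3 rad steps.

>>> drive_tool --moves '[[[0,0,0],[0,0,0],0.5],[[1,-1,0],[0,0,0],0.5],[[0,0,0],[0,0,0],0.5],[[0,0,0],[0,0,0],0.5]]' --newtons 5

```text
time_s: 5.12
tool_pos: [0.5845, -0.1967, 0.1418]
tool_rot: [179.9, 0.0, 46.5]
force: [0.3, 1.0, -0.8]
grip_width: 0.0434
grasp_force: 0.0
```

```bash
cat > z.py <<'E'
from h import *
np.set_printoptions(precision=4,suppress=True)
o=env.get_obs(); p,d,c=cam("wrist"); v,u=np.mgrid[:480,:640]; T=c["T"]
P=np.stack([(u-c["cx"])/c["fx"]*d,(v-c["cy"])/c["fy"]*d,d],-1)@T[:3,:3].T+T[:3,3]
q=P[300:345,280:355].reshape(-1,3); q=q[(q[:,2]>.1)&(q[:,2]<.16)]
h=np.histogram(q[:,2],bins=np.arange(.1,.16,.002)); i=h[0].argmax()
t=q[abs(q[:,2]-h[1][i]-.001)<.003]
m=(p[...,2]>p[...,1]*1.8)&(p[...,2]>60)&(d>0)&(np.hypot(P[...,0]-.585,P[...,1]+.196)<.03)&(P[...,2]>.08); W=P[m][:,:2]
vx=np.linalg.svd(W-W.mean(0))[2][0] if len(W)>5 else np.array([1,0]); vx*=np.sign(vx@(W.mean(0)-[.585,-.1955]))
print("head z",np.median(t[:,2]),len(t),"red yaw",np.degrees(np.arctan2(vx[1],vx[0])),len(W))
print(o["time_s"],o["tool_pos"],o["tool_rot"],"j7",o["qpos"][6],o["force"],o["wrist_torque"],o["grip_width"])
E
python3 z.py
```

```text
head z 0.139877479768709 3354 red yaw -43.31492451752609 306
5.1167 [ 0.5845 -0.1967  0.1418] [179.8936   0.0304  46.4981] j7 -35.46235875866014 [ 0.2723  1.0454 -0.8173] [-0.0213  0.0319  0.0012] 0.04339824081391305
```

>>> drive_tool --moves '[[[0,0,0],[0,0,0],0.8],[[0,0,0],[0,0,0],0.8],[[0,0,0],[0,0,0],0.8],[[0,0,0],[0,0,0],0.8],[[0,0,0],[0,0,-0.1],0.8],[[0,0,0],[0,0,-0.1],0.8],[[0,0,0],[0,0,-0.1],0.8],[[0,0,0],[0,0,0],0.8],[[0,0,0],[0,0,0],0.5],[[0,0,0],[0,0,0],0.5],[[0,0,0],[0,0,0],0.5]]'

```text
time_s: 6.08
tool_pos: [0.5841, -0.1951, 0.1415]
tool_rot: [-180.0, -0.0, 63.7]
force: [0.2, -0.1, -0.2]
grip_width: 0.042
grasp_force: 0.0
```

```bash
python3 z.py
```

```text
head z 0.13986560342889123 3328 red yaw -25.181655135686647 300
6.0833 [ 0.5841 -0.1951  0.1415] [-179.9793   -0.0006   63.6796] j7 -19.18947456457677 [ 0.17   -0.0984 -0.2388] [-0.0117 -0.0717 -0.0225] 0.04197734309937423
```

>>> drive_tool --moves '[[[0,0,0],[0,0,0],0.8],[[0,0,0],[0,0,0],0.8],[[0,0,0],[0,0,0],0.8],[[0,0,0],[0,0,0],0.8],[[0,0,0],[0,0,-0.1],0.8],[[0,0,0],[0,0,-0.1],0.8],[[0,0,0],[0,0,-0.1],0.8],[[0,0,0],[0,0,0],0.8],[[0,0,0],[0,0,0],0.5],[[0,0,0],[0,0,0],0.5],[[0,0,0],[0,0,0],0.5],[[0,0,0],[0,0,0],0.5]]'

```text
time_s: 7.13
tool_pos: [0.5843, -0.1955, 0.1416]
tool_rot: [180.0, 0.0, 80.9]
force: [-0.7, -0.2, -0.9]
grip_width: 0.0434
grasp_force: 0.0
```

```bash
python3 z.py
```

```text
head z 0.13994401613472313 3337 red yaw -9.443867304109025 305
7.1333 [ 0.5843 -0.1955  0.1416] [179.9937   0.0139  80.8809] j7 -2.869044594123028 [-0.7138 -0.1937 -0.9428] [-0.0469 -0.0849 -0.0165] 0.043379112411717186
```

>>> drive_tool --moves '[[[0,0,0],[0,0,0],0.8],[[0,0,0],[0,0,0],0.8],[[0,0,0],[0,0,0],0.8],[[0,0,0],[0,0,0],0.8],[[0,0,0],[0,0,-0.1],0.8],[[0,0,0],[0,0,-0.1],0.8],[[0,0,0],[0,0,-0.1],0.8],[[0,0,0],[0,0,0],0.8],[[0,0,0],[0,0,0],0.5],[[0,0,0],[0,0,0],0.5],[[0,0,0],[0,0,0],0.5],[[0,0,0],[0,0,0],0.5]]'

```text
time_s: 8.18
tool_pos: [0.5846, -0.1955, 0.1416]
tool_rot: [180.0, 0.0, 98.1]
force: [0.4, 0.0, 0.2]
grip_width: 0.043
grasp_force: 0.0
```

```bash
python3 z.py
```

```text
head z 0.14006612937478222 3311 red yaw 8.298425588126598 306
8.1833 [ 0.5846 -0.1955  0.1416] [179.9602   0.0203  98.077 ] j7 13.367755252076407 [0.4257 0.0441 0.2426] [-0.0123 -0.1131  0.033 ] 0.04297246585025522
```

>>> drive_tool --moves '[[[0,0,0],[0,0,0],0.8],[[0,0,0],[0,0,0],0.8],[[0,0,0],[0,0,0],0.8],[[0,0,0],[0,0,0],0.8],[[0,0,0],[0,0,-0.1],0.8],[[0,0,0],[0,0,-0.1],0.8],[[0,0,0],[0,0,-0.1],0.8],[[0,0,0],[0,0,0],0.8],[[0,0,0],[0,0,0],0.5],[[0,0,0],[0,0,0],0.5],[[0,0,0],[0,0,0],0.5],[[0,0,0],[0,0,0],0.5]]'

```text
time_s: 9.23
tool_pos: [0.585, -0.1954, 0.1422]
tool_rot: [179.9, 0.1, 115.3]
force: [-0.8, 0.7, -0.1]
grip_width: 0.0432
grasp_force: 0.0
```

```bash
python3 z.py
```

```text
head z 0.13216729216589915 3364 red yaw 25.595039350793275 285
9.2333 [ 0.585  -0.1954  0.1422] [179.9252   0.0695 115.2766] j7 29.534126942800125 [-0.7678  0.6835 -0.1147] [ 0.0101 -0.1287 -0.0306] 0.043207671940669774
```

It dropped by 7.7 mm at about 1.65 rad back, and the head top is now at 0.132. I'll let it settle with the fingers open, index +60°, lower 7 mm and regrip.

>>> drive_tool --moves '[[[0,0,0],[0,0,0],0.3],[[0,0,0],[0,0,0],0.3],[[0,0,0],[0,0,0],0.3],[[0,0,0],[0,0,-0.116],0.3],[[0,0,0],[0,0,-0.116],0.3],[[0,0,0],[0,0,-0.116],0.3],[[0,0,0],[0,0,-0.116],0.3],[[0,0,0],[0,0,-0.116],0.3],[[0,0,0],[0,0,-0.116],0.3],[[0,0,0],[0,0,-0.116],0.3],[[0,0,0],[0,0,-0.116],0.3],[[0,0,0],[0,0,-0.116],0.3]]' --newtons 6

```text
time_s: 10.28
tool_pos: [0.5843, -0.1955, 0.1416]
tool_rot: [-180.0, 0.0, 175.5]
force: [0.4, 0.1, -0.1]
grip_width: 0.0609
grasp_force: 0.0
```

>>> drive_tool --moves '[[[0,0,3.5],[0,0,0],0.3],[[0,0,3.5],[0,0,0],0.3],[[0,0,0],[0,0,0],0.3],[[0,0,0],[0,0,0],0.8],[[0,0,0],[0,0,0],0.8],[[0,0,0],[0,0,0],0.8],[[0,0,0],[0,0,0],0.8],[[0,0,0],[0,0,0],0.8],[[0,0,0],[0,0,0],0.8],[[0,0,0],[0,0,0],0.8],[[0,0,0],[0,0,0],0.8],[[0,0,0],[0,0,0],0.8]]'

```text
time_s: 11.28
tool_pos: [0.5842, -0.1968, 0.1347]
tool_rot: [-179.9, 0.0, 175.1]
force: [-0.4, -5.4, -0.1]
grip_width: 0.036
grasp_force: 6.0
```

```bash
python3 z.py
```

```text
head z 0.13228672995959878 3364 red yaw 27.03504339909523 161
11.2833 [ 0.5842 -0.1968  0.1347] [-179.8983    0.0241  175.0827] j7 84.95610964307136 [-0.4069 -5.3753 -0.13  ] [-1.0118 -0.1482  0.0308] 0.03604952224313896
```

>>> drive_tool --moves '[[[0,-1,0],[0,0,0],0.8],[[0,0,0.15],[0,0,0.12],0.8],[[0,0,0.15],[0,0,0.12],0.8],[[0,0,0.15],[0,0,0.12],0.8],[[0,0,0.15],[0,0,0.12],0.8],[[0,0,0.15],[0,0,0.12],0.8],[[0,0,0.15],[0,0,0.12],0.8],[[0,0,0.15],[0,0,0.12],0.8],[[0,0,0.15],[0,0,0.12],0.8],[[0,0,0],[0,0,0],0.8],[[0,0,0],[0,0,0],0.8]]'

```text
time_s: 12.25
tool_pos: [0.5837, -0.1969, 0.1333]
tool_rot: [-179.9, 0.0, 120.3]
force: [-1.6, -4.4, 0.8]
grip_width: 0.0359
grasp_force: 6.0
```

```bash
python3 z.py
```

```text
head z 0.13081418561649427 3361 red yaw -29.052039532039004 149
12.25 [ 0.5837 -0.1969  0.1333] [-179.9306    0.0141  120.2949] j7 34.21562084701662 [-1.6001 -4.357   0.8376] [-1.0731  0.1592 -0.085 ] 0.03589012576263547
```

>>> drive_tool --moves '[[[-0.7,-0.7,0.15],[0,0,0.12],0.8],[[0,0,0.15],[0,0,0.12],0.8],[[0,0,0.15],[0,0,0.12],0.8],[[0,0,0.15],[0,0,0.12],0.8],[[0,0,0.15],[0,0,0.12],0.8],[[0,0,0.15],[0,0,0.12],0.8],[[0,0,0.15],[0,0,0.12],0.8],[[0,0,0.15],[0,0,0.12],0.8],[[0,0,0.15],[0,0,0.12],0.8]]'

```text
time_s: 13.05
tool_pos: [0.5838, -0.1967, 0.1312]
tool_rot: [-179.9, -0.0, 58.1]
force: [-0.6, -3.8, -1.8]
grip_width: 0.0359
grasp_force: 6.0
```

>>> drive_tool --moves '[[[0,0,0.15],[0,0,0.12],0.8],[[0,0,0.15],[0,0,0.12],0.8],[[0,0,0.15],[0,0,0.12],0.8],[[0,0,0.15],[0,0,0.12],0.8],[[0,0,0.15],[0,0,0.12],0.8],[[0,0,0.15],[0,0,0.12],0.8],[[0,0,0.15],[0,0,0.12],0.8],[[0,0,0.15],[0,0,0.12],0.8],[[0,0,0.15],[0,0,0.12],0.8],[[0,0,0],[0,0,0.02],0.8],[[0,0,0],[0,0,0],0.8],[[0,0,0],[0,0,0],0.8]]'

```text
time_s: 14.05
tool_pos: [0.5837, -0.1968, 0.13]
tool_rot: [-180.0, 0.0, -4.5]
force: [-0.4, -3.1, -3.8]
grip_width: 0.0361
grasp_force: 6.0
```

```bash
python3 z.py
```

```text
head z 0.12837802038872592 3358 red yaw -165.44751374648604 139
14.05 [ 0.5837 -0.1968  0.13  ] [-179.9568    0.0443   -4.5294] j7 -84.02842797377997 [-0.4304 -3.1387 -3.7972] [-0.6836 -0.0293 -0.0397] 0.03609290655903017
```

>>> drive_tool --moves '[[[0,0,0],[0,0,0],0.3],[[0,0,0],[0,0,0],0.3],[[0,0,0],[0,0,0],0.3],[[0,0,0],[0,0,-0.12],0.3],[[0,0,0],[0,0,-0.12],0.3],[[0,0,0],[0,0,-0.12],0.3],[[0,0,0],[0,0,-0.12],0.3],[[0,0,0],[0,0,-0.12],0.3],[[0,0,0],[0,0,-0.12],0.3],[[0,0,0],[0,0,-0.12],0.3],[[0,0,0],[0,0,-0.12],0.3],[[0,0,0],[0,0,-0.12],0.3]]'

```text
time_s: 15.1
tool_pos: [0.5843, -0.1965, 0.1311]
tool_rot: [180.0, -0.1, 57.5]
force: [0.5, 0.2, -1.3]
grip_width: 0.0609
grasp_force: 0.0
```

```bash
python3 z.py
```

```text
head z 0.12813169728159154 3347 red yaw -154.96635518053918 136
15.1 [ 0.5843 -0.1965  0.1311] [179.9848  -0.0565  57.5334] j7 -24.91531879322601 [ 0.4937  0.1731 -1.3286] [ 0.0009 -0.0174 -0.019 ] 0.06091729790156225
```

>>> drive_tool --moves '[[[0,0,0],[0,0,-0.12],0.3],[[0,0,0],[0,0,-0.12],0.3],[[0,0,0],[0,0,-0.12],0.3],[[0,0,0],[0,0,-0.12],0.3],[[0,0,0],[0,0,-0.12],0.3],[[0,0,0],[0,0,-0.12],0.3],[[0,0,0],[0,0,-0.12],0.3],[[0,0,0],[0,0,-0.12],0.3],[[0,0,0],[0,0,-0.12],0.3],[[0,0,0],[0,0,-0.12],0.3],[[0,0,0],[0,0,-0.12],0.3]]'

```text
time_s: 16.07
tool_pos: [0.5842, -0.1967, 0.131]
tool_rot: [180.0, 0.0, 133.0]
force: [-0.1, 1.2, -0.1]
grip_width: 0.0607
grasp_force: 0.0
```

>>> drive_tool --moves '[[[0,0,0],[0,0,-0.12],0.3],[[0,0,0],[0,0,-0.12],0.3],[[0,0,0],[0,0,-0.12],0.3],[[0,0,0],[0,0,-0.12],0.3],[[0,0,0],[0,0,-0.12],0.3],[[0,0,0],[0,0,-0.12],0.3],[[0,0,0],[0,0,-0.02],0.3],[[0,0,0],[0,0,0],0.3],[[0,0,0],[0,0,0],0.3]]'

```text
time_s: 16.82
tool_pos: [0.584, -0.1971, 0.1308]
tool_rot: [180.0, 0.0, 174.9]
force: [0.6, -0.6, -0.3]
grip_width: 0.0608
grasp_force: 0.0
```

```bash
python3 z.py
```

```text
head z 0.1283074870337811 3356 red yaw -154.43468247338456 302
16.8167 [ 0.584  -0.1971  0.1308] [179.9855   0.0075 174.9403] j7 84.93351643069578 [ 0.6231 -0.5918 -0.2847] [ 0.0675 -0.1295  0.0132] 0.060847203109986675
```

>>> drive_tool --moves '[[[0,0,0],[0,0,0],0.8],[[0,0,0],[0,0,0],0.8],[[0,0,0],[0,0,0],0.8],[[0,0,0],[0,0,0],0.8],[[0,0,0],[0,0,0],0.8],[[0,0,0],[0,0,0],0.8],[[0,0,0],[0,0,0],0.8],[[0,0,0],[0,0,0],0.8],[[0,0,0],[0,0,0],0.8]]' --newtons 6

```text
time_s: 17.62
tool_pos: [0.584, -0.1969, 0.1306]
tool_rot: [180.0, 0.0, 175.2]
force: [0.6, 3.6, -1.2]
grip_width: 0.0358
grasp_force: 6.0
```

>>> drive_tool --moves '[[[0,0,0.15],[0,0,0.12],0.8],[[0,0,0.15],[0,0,0.12],0.8],[[0,0,0.15],[0,0,0.12],0.8],[[0,0,0.15],[0,0,0.12],0.8],[[0,0,0.15],[0,0,0.12],0.8],[[0,0,0.15],[0,0,0.12],0.8],[[0,0,0.15],[0,0,0.12],0.8],[[0,0,0.15],[0,0,0.12],0.8],[[0,0,0.15],[0,0,0.12],0.8]]'

```text
time_s: 18.37
tool_pos: [0.5838, -0.1971, 0.1292]
tool_rot: [-180.0, -0.0, 113.0]
force: [0.9, -0.1, -4.8]
grip_width: 0.0362
grasp_force: 6.0
```

>>> drive_tool --moves '[[[0,0,0.15],[0,0,0.12],0.8],[[0,0,0.15],[0,0,0.12],0.8],[[0,0,0.15],[0,0,0.12],0.8],[[0,0,0.15],[0,0,0.12],0.8],[[0,0,0.15],[0,0,0.12],0.8],[[0,0,0.15],[0,0,0.12],0.8],[[0,0,0.15],[0,0,0.12],0.8],[[0,0,0.15],[0,0,0.12],0.8],[[0,0,0.15],[0,0,0.12],0.8]]'

```text
time_s: 19.12
tool_pos: [0.5835, -0.1971, 0.1277]
tool_rot: [-179.9, 0.0, 51.1]
force: [0.0, 1.5, -1.0]
grip_width: 0.0362
grasp_force: 6.0
```

>>> drive_tool --moves '[[[0,0,0.15],[0,0,0.12],0.8],[[0,0,0.15],[0,0,0.12],0.8],[[0,0,0.15],[0,0,0.12],0.8],[[0,0,0.15],[0,0,0.12],0.8],[[0,0,0.15],[0,0,0.12],0.8],[[0,0,0.15],[0,0,0.12],0.8],[[0,0,0.15],[0,0,0.12],0.8],[[0,0,0.15],[0,0,0.12],0.8],[[0,0,0],[0,0,0.02],0.8],[[0,0,0],[0,0,0],0.8],[[0,0,0],[0,0,0],0.8],[[0,0,0],[0,0,0],0.8]]' --newtons 10

```text
time_s: 20.12
tool_pos: [0.5835, -0.1969, 0.1265]
tool_rot: [-180.0, 0.1, -4.6]
force: [-2.7, 2.8, -1.2]
grip_width: 0.036
grasp_force: 10.0
```

```bash
python3 z.py; python3 look.py w9
```

```text
head z 0.12415609060411359 3367 red yaw 22.60734270600295 313
20.1167 [ 0.5835 -0.1969  0.1265] [-179.9687    0.0603   -4.637 ] j7 -84.05988319727331 [-2.7128  2.773  -1.1928] [ 0.4927  0.2913 -0.0001] 0.03602019265775444
{'time_s': 20.1667, 'qpos': array([ 32.8138,  20.296 , -20.2318,  95.6788,   7.5514,  65.4421,
       -84.0802]), 'tool_pos': array([ 0.5835, -0.1969,  0.1265]), 'tool_rot': array([-179.9649,    0.0639,   -4.6631]), 'force': array([-2.2853,  2.8447,  0.2759])}
[[-0.0815 -0.9492 -0.304   0.6677]
 [-0.9967  0.0772  0.0263 -0.2033]
 [-0.0015  0.3051 -0.9523  0.2667]
 [ 0.      0.      0.      1.    ]]
```

View pics/w9.png

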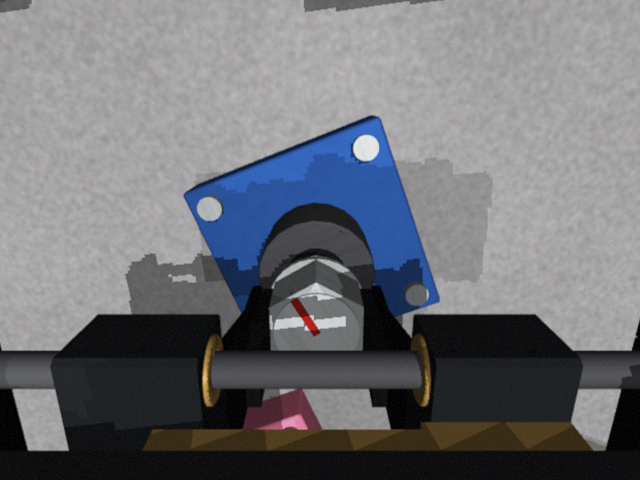

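The fingers hold the head at about (316,320), with the red line back at yaw 25°. That is one full turn, and the head has sunk 8.1 mm since the drop. I'm handing in.

```bash
python3 -c "
from cell import env
print(env.sign_off())"
```

```text
the job is handed in; nothing more can be done
None
```

The bolt was turned back about 1.65 rad until it dropped 7.7 mm, then forward one full turn (8.1 mm further down); the fingers still hold its head, no other object was touched, and I handed the job in at about 20 s.

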